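Set the CO2 timer under the aquarium

TASK

The green check valve has been left on the clear cover of the CO2 timer: set it down gently in the empty quarter of the turntable, then swing the cover well open. Turn the dial clockwise, counting the clicks, to position 5 (the long mark, counting the first mark as 0) without going past it, then press the start button fully down. Finally close the cover again, leaving the other things on the turntable where they stand.

Things in the scene. Friction and masses are not known exactly. Their poses are not given: they have to be found in the camera images.
- timer: the CO2 timer, a fixed white plastic box 160 mm (its x) by 200 mm (its y), 90 mm high to the rim. Origin: centre of its underside; x points to the hinge side, away from the robot; z up. Its control face lies 45 mm above the origin, sunk 45 mm in a well with 5 mm walls around it, inside 150 x 190 mm; the cover closes the well. The dial's axis stands at x 0, y +30 mm, the start button's at x 0, y -55 mm.
- cover (a joint): angle (rad) of the clear flat cover, 160 x 200 x 4 mm, hinged along the timer's far (+x) upper edge: 0 closed (its upper face 94 mm above the timer's origin), grows as the front edge rises, to 1.92 at its stop (leaning back 20 degrees past upright). A stiff hinge (0.15 N m): it stays where it is left.
- cover_hinge (a point): middle of the cover's hinge line, 78 mm behind the timer's origin and 92 mm above it; its y axis is the hinge axis, with the cover closed its x axis is the timer's x and its z points up. Its axes turn with the cover, which always reaches to -x from it
- cover_tab (a point): top of the black upright tab on the cover's upper face near its front edge, midway across: 24 mm (x) by 12 mm (y, thickness), 30 mm tall above the cover's upper face; the point is the centre of its top, 142 mm from the hinge line along the cover and 32 mm off the cover's mid plane; axes as the hinge's, turning with the cover
- dial (a joint): angle (rad) of the dial, clockwise from above as it grows: 0 at its first mark and stop, one click every 0.4189 rad (24 degrees), 8 clicks to the far stop. Position 5 is 2.094 rad. It starts at one of positions 0 to 3 (rarely, balanced between two of them). A sprung ball holds it at each click (about 0.08 N m to leave one) and draws it into the nearest one when let go. Nine black marks on the face show positions 0 to 8; the mark of position 5 is 16 mm long, the others 7 mm.
- dial_grip (a point): on the dial's axis, 21 mm above its foot on the face. x points along the bar grip to the pointer end (which has a white line and a white nose), z up; it turns with the dial. The bar is 14 mm thick, 56 mm long, 26 mm tall, standing on a disc 64 mm across and 8 mm thick; the bar's top is 34 mm above the face, this point 13 mm below the top.
- dial_pointer (a point): tip of the white pointer nose on the dial's disc, 39 mm from the axis, 8 mm above the face
- start (a joint): travel (m) of the start button, 0 up to 0.006 fully down; springs back; fully down takes 5 N
- start_top (a point): centre of the top of the start button, a grey round cap 30 mm across whose top stands 22 mm above the timer's face, in a round black housing 46 mm across and 12 mm high; it presses straight down
- valve_center (a point): middle of the green check valve, lying: an eight-sided body 24 mm across flats and 30 mm long with a 9 mm barbed stub at each end, 56 mm overall along its x; 30 g. It lies on a flat, this point 12 mm above what it lies on. Starts on the closed cover.
- turntable: grey plastic turntable, 260 mm across, fixed (it does not turn here); origin: centre of its underside, its upper face 22 mm above. A hub 28 mm across and 22 mm tall stands in the middle; four ribs 5 mm high along its x and y axes part it into quarters, three of which carry a thing up to 86 mm tall.
- empty_quarter (a point): middle of the empty quarter, on the upper face, 85 mm from the turntable's centre; neighbouring things stand about 120 mm away
- shrimp_tube: terracotta ceramic tube, 42 mm across, 65 mm long (x), lying on a flat foot on the turntable; origin: centre of its underside
- media_jar: closed white jar, 58 mm across, 80 mm tall, on the turntable; origin: centre of its underside
- bubble_counter: glass bubble counter with steel cap, 44 mm foot, 86 mm tall, on the turntable; origin: centre of its underside
- dropper: white dropper bottle, 30 mm across, 65 mm tall, on the mat between turntable and timer; origin: centre of its underside
Not all that is in view belongs to the job. Of the things shaped like the part that bears valve_center, the green one is meant.

How it is judged:
By the outcome, as a careful person would: the job done as asked, in the order asked, and still so for the second after the job is handed in, with the robot touching nothing.
It also fails if it takes over 72 s, if anything falls off the work surface, if the arm or the gripper's body presses on something with over 40 N, if the wrist force passes 120 N, or if a joint passes its speed limit or range.

ROBOT

A 6-joint arm with a two-finger parallel gripper is mounted at the origin on the work surface. World frame = base frame: x ahead of the robot, y to its left, z up, the work surface at z = 0. Lengths are in m, angles in rad, forces in N, time in s.
With the tool pointing down it reaches from about 0.35 to 0.775 m from the base axis. Payload 7.3 kg.
Tool frame: the origin (TCP) lies between the finger pads; the fingertips stand 8 mm ahead of it and the grasp point (between the pads) lies 11 mm behind it (robot.nose_length is the distance from the TCP to the fingertips, in m); z points along the fingers, y is the line along which they close (so a half turn about z gives the same grasp; the last joint's range is limited). The gripper opens to 92 mm and grips with 3 to 60 N. Pads are 19 mm wide; open, the fingers measure 130 mm over their backs; the gripper's body (75 mm by 190 mm) begins 47 mm behind the grasp point.
Start: joints at [1.169, 0.342, 1.524, -0, 1.275, -0.146], TCP at [0.133, 0.508, 0.235] pointing down, gripper open.
Joint ranges: [-2.53, 2.53], [-0.77, 2.02], [0.04, 2.7], [-1, 4.14], [0.28, 2.66], [-3.11, 3.11]. Speed limits (rad/s): [2.57, 2.57, 3.14, 3.14, 3.14, 3.14].

INTERFACE

Orientations are given as [roll, pitch, yaw] about the fixed x, y, z axes, in that order (R = Rz(yaw) Ry(pitch) Rx(roll)).
In Python, from cell import robot gives the robot as it stands. The module is installed in compiled form; this text tells all that it offers.
- The arm moves only by the shell command python3 -m jog 'ROWS' [FORCE]. ROWS is JSON, a list that holds one entry, the list of rows, each a list of 5 numbers: the gripper's target within -1 to 1 (fully open at 1, half-way at 0, shut at -1), then the shift along the tool's x, y, z in m, then the turn about the tool's z in rad. A call has 1 to 5 rows; each row is the pose to reach, as a shift and turn from the pose commanded when the call began, along the tool's axes at that moment; what a row does not reach only later rows make up. A row lasts 1/12 s, in which the tool goes at most 41.7 mm and 7.16 degrees, less where a joint would pass 70% of its speed; a pose out of reach is approached as far as the arm can. A call with a gripper value outside its range is refused whole. The fingers move at their own pace and stop on an object; FORCE is the grip in N (left out, the last holds). Time passes only in rows, so rows that repeat a pose let the fingers close. It gives the time, the measured TCP pose, the force, the opening and the grip force at its end, in the units of the state.
- robot.observe(): the state, without advancing time (a new reading comes with each control period).
- robot.read_camera(name): name is "side" or "top"; returns the picture (384x512x3 uint8, red, green, blue); there is no depth.
- robot.camera_model(name): a dict with "camera_matrix" (3x3 intrinsics, pixels), "dist_coeffs" ([k1, k2, p1, p2, k3] as OpenCV has them; the pictures are not rectified), "position" and "attitude" of the camera in the world. Camera axes: x right, y down, z forward; pixel columns grow to the right and rows downward; lengths in m; the calibration is good to about 2 mm. A picture is of the moment at which its call begins. camera_model takes no time and is no camera call.
- robot.hand_in(): hands the job in; it is judged then, once.
The state is a dict: "time": time; "qpos": joint angles; "qvel": joint speeds; "joint_efforts": joint torques, N m; "tool_pos": TCP position; "tool_rot": TCP orientation; "contact_force": force on the tool from outside, world axes, zero at the start; "torque": the same for the moment, N m; "opening": finger opening in m; "grip_force": force on a finger pad.
Only numpy, scipy, OpenCV 4.12 (cv2) and the standard library are available. Lean on these libraries where they do the work, as an engineer would, in place of code of your own. Each camera call takes 0.05 s, during which the arm holds its last target. There are 200 camera calls.

## Working session

There is one attempt and no reset: what is moved stays moved. The work goes in short steps, Python scripts to look and compute and a shell command to move; the robot and the scene stay as the last step left them, time stands still between calls to the robot, and variables do not carry over. Pictures are saved under pics/ and viewed, at most 10 in all, crops included, and the job is handed in when it is done.

```bash
mkdir -p pics
cat > h.py <<'E'
import numpy as np, cv2
from cell import robot
from scipy.spatial.transform import Rotation as R
def cam(n):
    m=robot.camera_model(n); return m
def rot(a):
    a=np.array(a,float)
    return a if a.shape==(3,3) else (R.from_euler('xyz',a).as_matrix() if a.size==3 else R.from_quat(a).as_matrix())
def ray(n,uv):
    m=cam(n); K=np.array(m['camera_matrix']); p=cv2.undistortPoints(np.array([[uv]],float),K,np.array(m['dist_coeffs'])).ravel()
    return np.array(m['position']), rot(m['attitude'])@np.array([p[0],p[1],1])
def atz(n,uv,z):
    o,d=ray(n,uv); return o+d*(z-o[2])/d[2]
def proj(n,P):
    m=cam(n); A=rot(m['attitude']); t=-A.T@np.array(m['position'])
    return cv2.projectPoints(np.atleast_2d(np.array(P,float)),cv2.Rodrigues(A.T)[0],t,np.array(m['camera_matrix']),np.array(m['dist_coeffs']))[0].reshape(-1,2)
def tri(u1,u2):
    a,d=ray('top',u1);b,e=ray('side',u2)
    s=np.linalg.lstsq(np.c_[d,-e],b-a,rcond=None)[0]; p=a+d*s[0];q=b+e*s[1]
    return (p+q)/2,np.linalg.norm(p-q)
def snap(n,f,crop=None,s=1):
    im=robot.read_camera(n)[...,::-1]
    if crop: x0,y0,x1,y1=crop; im=im[y0:y1,x0:x1]
    cv2.imwrite('pics/'+f,cv2.resize(im,None,fx=s,fy=s,interpolation=cv2.INTER_CUBIC)); return im
E
python3 - <<'E'
from h import *
for n in('top','side'):
    print(cam(n)); snap(n,n+'0.png',s=1.5)
print(robot.observe())
E
```

```text
{'camera_matrix': array([[482.07144863,   0.        , 253.45283595],
       [  0.        , 482.07144863, 192.84008991],
       [  0.        ,   0.        ,   1.        ]]), 'dist_coeffs': array([-0.08739277,  0.        ,  0.        ,  0.        ,  0.        ]), 'position': array([ 0.35390836, -0.03023751,  1.17431126]), 'attitude': array([-2.9559027 , -0.00548745, -1.57325363])}
{'camera_matrix': array([[456.77555802,   0.        , 253.87134539],
       [  0.        , 456.77555802, 186.12134652],
       [  0.        ,   0.        ,   1.        ]]), 'dist_coeffs': array([-0.1754714,  0.       ,  0.       ,  0.       ,  0.       ]), 'position': array([ 0.24512853, -0.60967684,  0.91002711]), 'attitude': array([-2.47933096,  0.00631898, -0.5492006 ])}
{'time': 0.1, 'qpos': array([ 1.16902158e+00,  3.42633185e-01,  1.52490739e+00,  4.80668009e-05,
        1.27539895e+00, -1.45985101e-01]), 'qvel': array([ 1.06545360e-03, -2.21771248e-03, -2.05332785e-03, -3.92957061e-05,
        1.52783904e-04,  3.19779506e-04]), 'joint_efforts': array([ 1.47520263e-03, -4.31997442e+01, -2.44697607e+01,  7.18801981e-02,
        5.24525985e-02, -6.91988316e-05]), 'tool_pos': array([0.132651  , 0.50760989, 0.23412968]), 'tool_rot': array([-3.14026679e+00, -2.41403213e-04,  2.88578882e+00]), 'contact_force': array([0.1843857 , 0.01327656, 0.41014695]), 'torque': array([-0.01371929, -0.04599729,  0.06877477]), 'grip_force': 0.0, 'opening': 0.09166388198670446}
```

View pics/top0.png

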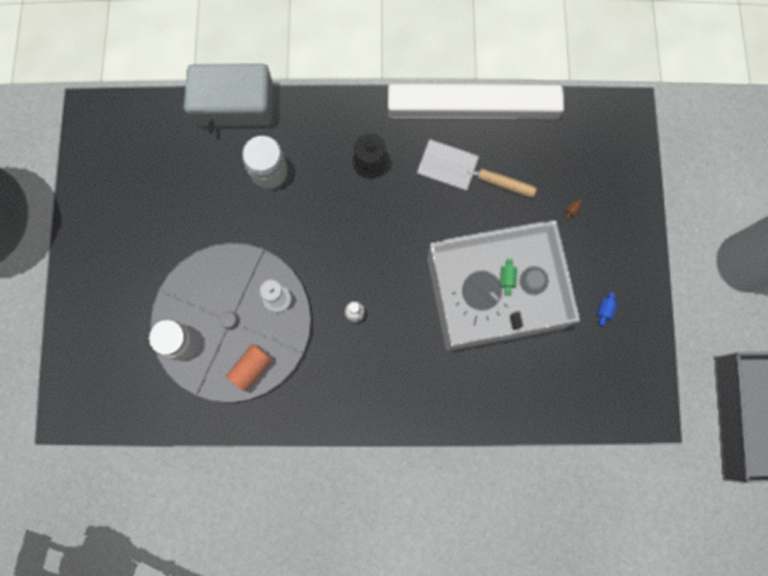

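View pics/side0.png

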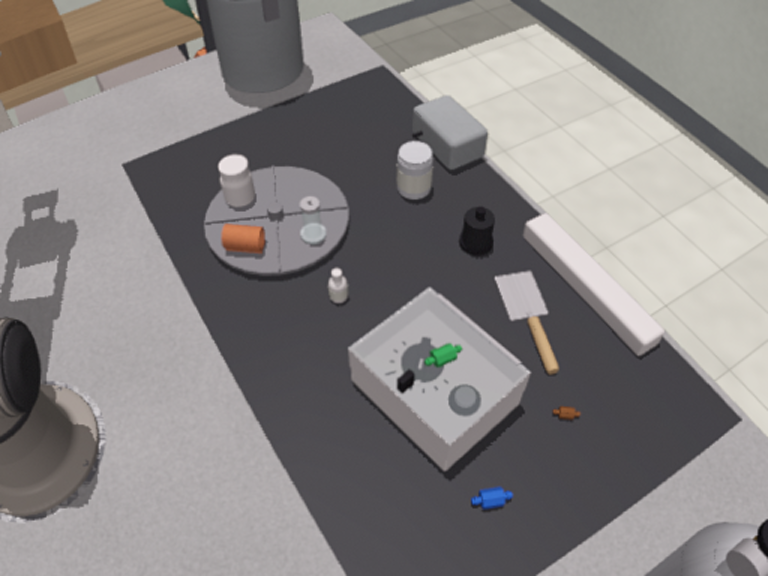

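The top view shows the timer at about (505,285) of the 1.5x picture, the green valve on its cover at (508,277), the black tab at (517,320), the dropper at (355,312) and the turntable at (231,320), with its empty quarter up-left at about (205,275).
There are three valve-shaped things: green (508,277), blue (608,309) and brown (573,208). The green one fits, both by colour and because it lies on the cover. I'll confirm it in a crop.

Run:
```python
from h import *
a=snap('top','a.png',(275,135,415,240),4);b=snap('side','b.png',(225,185,365,310),4)
A=cv2.imread('pics/a.png');B=cv2.imread('pics/b.png')
A=cv2.resize(A,None,fx=.7,fy=.7);B=cv2.resize(B,None,fx=.7,fy=.7)
c=np.zeros((350,784,3),np.uint8);c[:A.shape[0],:392]=A;c[:B.shape[0],392:784]=B
cv2.imwrite('pics/crop1.png',c)
```

```text
(no output)
```

View pics/crop1.png

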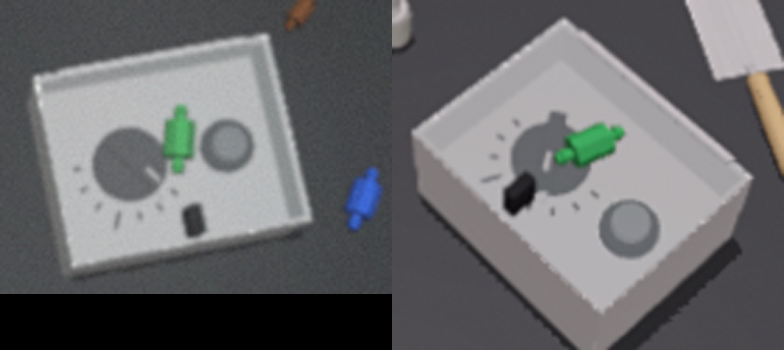

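The crop confirms the green valve lying on the clear cover, at crop (180,139) in the top view and (591,145) in the side view. The pointer line runs to about (160,178), near mark 2; the long mark is at (117,220).

Run:
```python
from h import *
from scipy.optimize import least_squares
T=lambda x,y:np.array([275+x/2.8,135+y/2.8]); S=lambda x,y:np.array([225+(x-392)/2.8,185+y/2.8])
loc=np.array([[.08,.1,.09],[.08,-.1,.09],[-.08,-.1,.09],[-.08,.1,.09]])
tp=[T(38,76),T(268,38),T(309,219),T(72,270)]; sp=[S(565,20),S(750,178),S(597,308),S(415,131)]
def W(p,l):
    c,s=np.cos(p[3]),np.sin(p[3]); return np.asarray(l)@np.array([[c,s,0],[-s,c,0],[0,0,1]])+[p[0],p[1],p[2]]
f=lambda p:np.r_[(proj('top',W(p,loc))-tp).ravel(),(proj('side',W(p,loc))-sp).ravel()]
p0=np.r_[np.mean([atz('top',u,.09) for u in tp],0)[:2],0,.2]
r=least_squares(f,p0);p=r.x;print('timer',p,np.round(r.fun,1))
r2=least_squares(lambda q:f([q[0],q[1],0,q[2]]),p[[0,1,3]]);print('z0',r2.x,np.round(r2.fun,1))
p=np.array([r2.x[0],r2.x[1],0,r2.x[2]]);np.save('timer.npy',p)
print('valve tri',tri(T(180,139),S(591,145)),atz('top',T(180,139),.106),atz('side',S(591,145),.106))
a,b=atz('top',T(181,110),.106),atz('top',T(178,168),.106);print('valve ax',a,b,np.degrees(np.arctan2(*(a-b)[1::-1])))
a,b=atz('side',S(619,133),.106),atz('side',S(562,157),.106);print(np.degrees(np.arctan2(*(a-b)[1::-1])))
print('tab',W(p,[-.064,0,.124]),proj('top',W(p,[-.064,0,.124])),T(194,210))
D=W(p,[0,.03,.045]);print('dial',D,proj('top',D),T(130,164))
for nm,u in(('long',T(117,220)),('m2',T(174,191)),('m8',T(77,169)),('ptr',T(160,178))):
    z=.045 if nm!='ptr' else .079
    v=atz('top',u,z)-D; print(nm,np.degrees(np.arctan2(v[1],v[0])-p[3]),np.hypot(*v[:2]))
for nm,u in(('long',S(490,179)),('ptr',S(547,160))):
    z=.045 if nm!='ptr' else .079
    v=atz('side',u,z)-D; print(nm,np.degrees(np.arctan2(v[1],v[0])-p[3]),np.hypot(*v[:2]))
t=lambda x,y:(x/1.5,y/1.5)
hub=atz('top',t(229,319),.044);print('hub',hub)
for nm,u,z in(('ribUL',t(168,295),.027),('ribTop',t(262,251),.027),('ribR',t(300,350),.027),('ribBot',t(200,390),.027),('jar',t(167,335),.1),('counter',t(273,291),.1),('tube',t(249,368),.05),('dropper',t(355,309),.065),('L',t(151,320),.022),('R',t(311,322),.022),('T',t(231,243),.022),('B',t(231,402),.022)): print(nm,atz('top',u,z)[:2])
```

```text
timer [ 0.56763899 -0.22694153  0.00164073  0.17534237] [-1.6  0.2 -0.1 -0.6  0.6  1.4 -0.3 -1.3 -0.  -0.7  0.7  0.   0.7  1.8
 -1.  -0.3]
z0 [ 0.56806953 -0.22672996  0.17540199] [-1.7  0.2 -0.4 -0.6  0.3  1.3 -0.5 -1.4  0.  -0.4  0.7  0.3  0.7  2.
 -0.8  0. ]
valve tri (array([ 0.57284069, -0.23132041,  0.10677936]), np.float64(0.0004990808955316925)) [ 0.57324456 -0.23154973  0.106     ] [ 0.57290223 -0.23091096  0.106     ]
valve ax [ 0.59735303 -0.23324514  0.106     ] [ 0.54933853 -0.22907139  0.106     ] -4.968050896531709
-6.213894819082344
tab [ 0.50505152 -0.23789821  0.124     ] [[344.68195189 213.24534611]] [344.28571429 210.        ]
dial [ 0.56283441 -0.19719026  0.045     ] [[320.54329171 194.06567519]] [321.42857143 193.57142857]
long 157.65583343402187 0.04810711464881125
m2 -129.65789591482493 0.04499119388810224
m8 84.00448163650483 0.04338773438574497
ptr -138.09407228091092 0.027480153439665866
long 157.5102343944545 0.05056077454553023
ptr -145.60930483018538 0.020539339584598578
hub [0.51867655 0.20243846 0.044     ]
ribUL [0.56044202 0.30706557]
ribTop [0.63328482 0.15581719]
ribR [0.47127569 0.09074786]
ribBot [0.40764685 0.24842679]
jar [0.48619477 0.28406245]
counter [0.55326341 0.12550793]
tube [0.44082689 0.16734115]
dropper [0.53114923 0.00234234]
L [0.52020971 0.33439783]
R [0.51693773 0.07431479]
T [0.64819293 0.20828546]
B [0.38915189 0.19945339]
```

```bash
cat > go.py <<'E'
import sys
from h import *
o=robot.observe(); x=list(map(float,sys.argv[1:5])); A=rot(o['tool_rot'])
d=A.T@(np.array(x[:3])-o['tool_pos']); t=(o['tool_rot'][2]-x[3]+np.pi)%(2*np.pi)-np.pi
print('t %.2f'%o['time'],'pos',np.round(o['tool_pos'],4),'rot',np.round(o['tool_rot'],3),'F',np.round(o['contact_force'],1),'open %.4f grip %.1f'%(o['opening'],o['grip_force']))
print('shift(tool axes now)',np.round(d,4),'turn %.3f'%t,'q',np.round(o['qpos'],2))
E
python3 -m jog '[[[0.5,0,0,0,-0.08],[0.5,0,0,0,-0.16]]]' 5
python3 -m jog '[[[0.5,-0.0204,-0.0277,0,0],[0.5,-0.0407,-0.0554,0,0],[0.5,-0.061,-0.083,0,0],[0.5,-0.0814,-0.111,0,0],[0.5,-0.102,-0.1386,0,0]]]' >/dev/null
python3 -m jog '[[[0.5,-0.0204,-0.0277,0,0],[0.5,-0.0407,-0.0554,0,0],[0.5,-0.061,-0.083,0,0],[0.5,-0.0814,-0.111,0,0],[0.5,-0.102,-0.1386,0,0]]]' >/dev/null
python3 -m jog '[[[0.5,-0.0204,-0.0277,0,0],[0.5,-0.0407,-0.0554,0,0],[0.5,-0.061,-0.083,0,0],[0.5,-0.0814,-0.111,0,0],[0.5,-0.102,-0.1386,0,0]]]' >/dev/null
python3 -m jog '[[[0.5,-0.0204,-0.0277,0,0],[0.5,-0.0407,-0.0554,0,0],[0.5,-0.061,-0.083,0,0],[0.5,-0.0814,-0.111,0,0],[0.5,-0.102,-0.1386,0,0]]]' >/dev/null
python3 go.py 0.573 -0.231 0.105 3.046
```

```text
time: 0.37
tool_pos: [0.1328, 0.5078, 0.2345]
tool_rot: [-3.141, -0.0, 3.049]
contact_force: [-0.7, 0.3, 0.2]
opening: 0.0825
grip_force: 0.0
t 2.03 pos [ 0.4864 -0.0847  0.2346] rot [ 3.141 -0.     3.045] F [ 0.3  0.8 -0.3] open 0.0692 grip 0.0
shift(tool axes now) [-0.1003 -0.1374  0.1295] turn -0.001 q [-0.33  0.29  1.61  0.    1.25 -1.8 ]
```

```bash
python3 -m jog '[[[0.4,-0.02,-0.0275,0.01,0],[0.4,-0.04,-0.055,0.02,0],[0.4,-0.06,-0.0825,0.04,0],[0.4,-0.08,-0.11,0.06,0],[0.4,-0.1,-0.137,0.08,0]]]' >/dev/null
python3 -m jog '[[[0.4,0,0,0,0],[0.4,0,0,0,0]]]' >/dev/null
python3 go.py 0.573 -0.231 0.105 3.046
python3 - <<'E'
from h import *
snap('side','c.png',(215,150,375,290),5)
E
```

```text
t 2.62 pos [ 0.5717 -0.2299  0.1518] rot [ 3.14  -0.004  3.044] F [0.4 0.2 0.2] open 0.0643 grip 0.0
shift(tool axes now) [-0.0016 -0.0011  0.0468] turn -0.002 q [-0.51  0.58  1.37  0.    1.19 -1.98]
```

View pics/c.png

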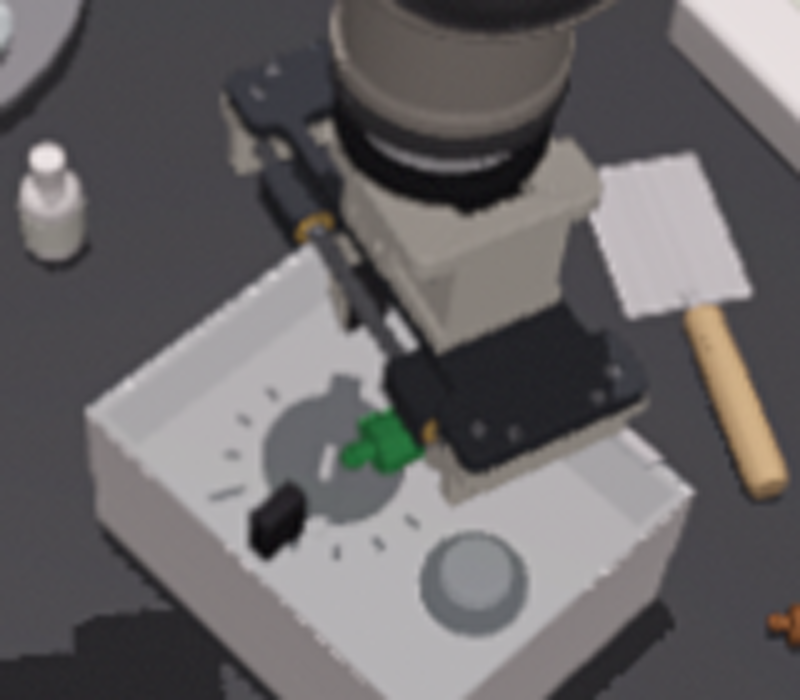

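The side view shows the open fingers straddling the green valve at (390,440), clear of the tab at (275,520). I'll go down and grip softly.

```bash
python3 -m jog '[[[0.4,-0.001,-0.001,0.015,0],[0.4,-0.0015,-0.001,0.03,0],[0.4,-0.0015,-0.001,0.04,0],[0.4,-0.0015,-0.001,0.0465,0],[0.4,-0.0015,-0.001,0.0465,0]]]' 8
python3 -m jog '[[[-0.6,0,0,0,0],[-0.6,0,0,0,0],[-0.6,0,0,0,0],[-0.6,0,0,0,0],[-0.6,0,0,0,0]]]' 8
python3 -m jog '[[[-0.6,0,0,-0.005,0],[-0.6,0,0,-0.02,0],[-0.6,0,0,-0.05,0],[-0.6,0,0,-0.09,0],[-0.6,0,0,-0.13,0]]]'
python3 go.py 0.573 -0.231 0.105 3.046
```

```text
time: 3.08
tool_pos: [0.5732, -0.229, 0.1077]
tool_rot: [3.141, -0.001, 3.047]
contact_force: [0.3, -0.1, 0.0]
opening: 0.0644
grip_force: 0.0
time: 3.5
tool_pos: [0.5739, -0.2301, 0.1087]
tool_rot: [-3.141, 0.001, 3.046]
contact_force: [-0.0, 0.2, 0.5]
opening: 0.0356
grip_force: 0.0
time: 3.92
tool_pos: [0.5732, -0.2297, 0.2394]
tool_rot: [3.141, -0.002, 3.046]
contact_force: [0.7, -1.2, -0.0]
opening: 0.0186
grip_force: 0.0
t 3.92 pos [ 0.5732 -0.2297  0.2394] rot [ 3.141e+00 -2.000e-03  3.046e+00] F [ 0.7 -1.2 -0. ] open 0.0186 grip 0.0
shift(tool axes now) [-0.0002 -0.0014  0.1344] turn -0.000 q [-0.51  0.51  1.24  0.    1.39 -1.98]
```

The fingers were slower than I allowed for, so the gripper lifted before it had closed. I'll re-measure the valve by colour.

```bash
cat > green.py <<'E'
from h import *
def green(n):
    im=robot.read_camera(n).astype(int); m=((im[...,1]>im[...,0]*1.6)&(im[...,1]>im[...,2]*1.5)&(im[...,1]>60)).astype(np.uint8)
    k,l,st,c=cv2.connectedComponentsWithStats(m)
    cand=[i for i in range(1,k) if st[i,4]>15 and 20<c[i][1]] 
    out=[]
    for i in cand:
        ys,xs=np.nonzero(l==i);ctr,(w,h),a=cv2.minAreaRect(np.c_[xs,ys].astype(np.float32))
        v=np.linalg.svd(np.c_[xs,ys]-c[i],full_matrices=False)[2][0]
        out.append((c[i],st[i,4],v))
    return out
if __name__=='__main__':
  for n in('top','side'):
    for c,a,v in green(n):
        P=atz(n,c,.106);Q=atz(n,c+8*v,.106)-P; print(n,c,a,P,np.degrees(np.arctan2(Q[1],Q[0])))
E
python3 green.py; python3 -m jog '[[[0.3,0,0,0,0],[0.3,0,0,0,0]]]'
```

```text
side [295.         236.37128713] 202 [ 0.57159241 -0.22891494  0.106     ] 173.8924255525154
time: 4.18
tool_pos: [0.5733, -0.2298, 0.2377]
tool_rot: [3.141, -0.001, 3.046]
contact_force: [0.4, -0.1, -1.1]
opening: 0.0279
grip_force: 0.0
```

```bash
python3 -m jog '[[[0.1,0,0,0.03,0],[0.1,0,0,0.06,0],[0.1,0,0,0.09,0],[0.1,0,0,0.115,0],[0.1,0,0,0.125,0]]]'
python3 -m jog '[[[0.1,0,0,0.006,0],[0.1,0,0,0.0085,0],[0.1,0,0,0.0085,0]]]'
python3 -m jog '[[[-0.8,0,0,0,0],[-0.8,0,0,0,0],[-0.8,0,0,0,0],[-0.8,0,0,0,0],[-0.8,0,0,0,0]]]' 8 
python3 -m jog '[[[-0.8,0,0,0,0],[-0.8,0,0,0,0],[-0.8,0,0,0,0]]]'
```

```text
time: 4.6
tool_pos: [0.5708, -0.2285, 0.1075]
tool_rot: [3.138, -0.009, 3.046]
contact_force: [-0.2, 0.0, -0.3]
opening: 0.0503
grip_force: 0.0
time: 4.85
tool_pos: [0.5741, -0.2301, 0.105]
tool_rot: [-3.142, 0.0, 3.046]
contact_force: [-0.3, 0.1, 0.7]
opening: 0.0508
grip_force: 0.0
time: 5.27
tool_pos: [0.574, -0.2301, 0.1053]
tool_rot: [-3.141, 0.001, 3.046]
contact_force: [0.0, -0.8, 3.3]
opening: 0.0239
grip_force: 8.0
time: 5.52
tool_pos: [0.574, -0.2301, 0.1053]
tool_rot: [-3.141, 0.001, 3.046]
contact_force: [-0.8, -0.0, 4.1]
opening: 0.0237
grip_force: 8.0
```

Gripped: opening 24 mm at 8 N. I'll lift, carry it over to the empty quarter and turn the tool so its long axis is tangential.

```bash
python3 -m jog '[[[-0.8,0,0,-0.01,0],[-0.8,0,0,-0.03,0],[-0.8,0,0,-0.06,0],[-0.8,0,0,-0.085,0],[-0.8,0,0,-0.085,0]]]'
python3 -m jog '[[[-0.8,0,0.025,0,0],[-0.8,0,0.06,0,0],[-0.8,0.003,0.095,0,0],[-0.8,0.005,0.13,0,0],[-0.8,0.006,0.165,0,0]]]' | grep -E 'open|grip'
python3 -m jog '[[[-0.8,0,0.035,0,0],[-0.8,0,0.07,0,0],[-0.8,0.003,0.105,0,0],[-0.8,0.005,0.14,0,0],[-0.8,0.006,0.175,0,0]]]' | grep -E 'open|grip'
python3 -m jog '[[[-0.8,0.003,0.035,0,0],[-0.8,0.005,0.07,0,0],[-0.8,0.006,0.1,0,0],[-0.8,0.007,0.12,0,0],[-0.8,0.007,0.128,0,0]]]' | grep -E 'open|grip'
python3 -m jog '[[[-0.8,0,0,0,-0.12],[-0.8,0,0,0,-0.24],[-0.8,0,0,0,-0.36],[-0.8,0,0,0,-0.48],[-0.8,0,0,0,-0.497]]]' 
python3 -m jog '[[[-0.8,0,0,0,0],[-0.8,0,0,0,0]]]' | grep -E 'open|grip'
python3 go.py 0.5997 0.2377 0.034 3.543
python3 - <<'E'
from h import *
snap('top','d.png',(80,130,290,290),3.8)
E
```

```text
time: 5.93
tool_pos: [0.5759, -0.2312, 0.1958]
tool_rot: [-3.138, 0.009, 3.046]
contact_force: [-0.7, -0.4, 0.2]
opening: 0.024
grip_force: 8.0
opening: 0.024
grip_force: 8.0
opening: 0.0237
grip_force: 8.0
opening: 0.0236
grip_force: 8.0
time: 7.6
tool_pos: [0.5996, 0.2366, 0.1895]
tool_rot: [-3.141, -0.001, -2.737]
contact_force: [-0.2, 0.2, -1.5]
opening: 0.0238
grip_force: 8.0
opening: 0.0239
grip_force: 8.0
t 7.77 pos [0.5996 0.237  0.1896] rot [-3.142 -0.    -2.744] F [-0.6  0.3 -0. ] open 0.0239 grip 8.0
shift(tool axes now) [-0.0004  0.0006  0.1556] turn -0.004 q [ 0.26  0.6   1.23 -0.    1.31 -1.71]
```

View pics/d.png

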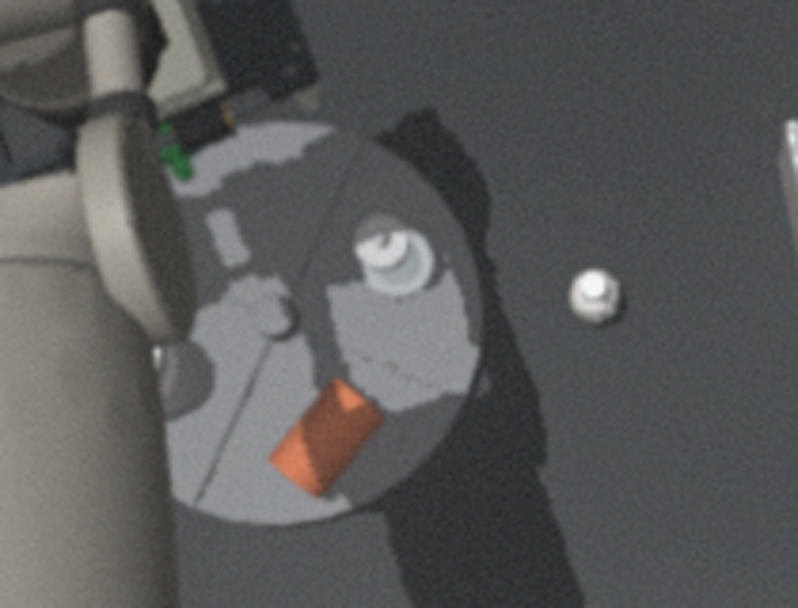

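The top view shows the valve (175,155) held high above the empty upper-left quarter. The counter (395,260), tube (325,435) and dropper (595,295) are undisturbed. Going down.

```bash
python3 -m jog '[[[-0.8,0,0,0.035,0],[-0.8,0,0,0.07,0],[-0.8,0,0,0.1,0],[-0.8,0,0,0.125,0],[-0.8,0,0,0.14,0]]]' 
python3 -m jog '[[[-0.8,0,0,0.004,0],[-0.8,0,0,0.008,0],[-0.8,0,0,0.011,0],[-0.8,0,0,0.013,0],[-0.8,0,0,0.013,0]]]'
```

```text
time: 8.23
tool_pos: [0.598, 0.237, 0.0464]
tool_rot: [3.141, -0.004, -2.743]
contact_force: [0.7, -0.9, -0.1]
opening: 0.0237
grip_force: 8.0
time: 8.65
tool_pos: [0.6001, 0.2378, 0.0375]
tool_rot: [-3.141, 0.002, -2.741]
contact_force: [0.2, 0.3, -0.4]
opening: 0.0238
grip_force: 8.0
```

```bash
python3 -m jog '[[[-0.8,0,0,0.001,0],[-0.8,0,0,0.002,0],[-0.8,0,0,0.0025,0],[-0.8,0,0,0.0025,0]]]'
python3 -m jog '[[[-0.8,0,0,0.001,0],[-0.8,0,0,0.0015,0],[-0.8,0,0,0.0015,0]]]'
```

```text
time: 8.98
tool_pos: [0.5997, 0.2377, 0.0344]
tool_rot: [3.142, 0.0, -2.74]
contact_force: [0.1, 0.4, -0.9]
opening: 0.0238
grip_force: 8.0
time: 9.23
tool_pos: [0.5998, 0.2378, 0.0333]
tool_rot: [-3.142, 0.001, -2.74]
contact_force: [-1.3, 0.1, 4.8]
opening: 0.024
grip_force: 8.0
```

It's on the surface (4.8 N). I'll release slowly, lift, and check it.

```bash
python3 -m jog '[[[-0.35,0,0,0,0],[-0.3,0,0,0,0],[-0.2,0,0,0,0],[-0.1,0,0,0,0],[0,0,0,0,0]]]' | grep -E 'open|grip'
python3 -m jog '[[[0,0,0,0,0],[0,0,0,-0.015,0],[0,0,0,-0.05,0],[0,0,0,-0.09,0],[0,0,0,-0.13,0]]]' 
python3 -m jog '[[[0,0,0,-0.03,0],[0,0,0,-0.03,0.12],[0,0,0,-0.03,0.226]]]' 
python3 -m jog '[[[0,0.012,-0.0302,0,0],[0,0.0235,-0.0603,0,0],[0,0.035,-0.09,0,0],[0,0.047,-0.12,0,0],[0,0.0588,-0.1508,0,0]]]' >/dev/null
python3 -m jog '[[[0,0.012,-0.0302,0,0],[0,0.0235,-0.0603,0,0],[0,0.035,-0.09,0,0],[0,0.047,-0.12,0,0],[0,0.0588,-0.1508,0,0]]]' >/dev/null
python3 -m jog '[[[0,0.012,-0.0302,0,0],[0,0.0235,-0.0603,0,0],[0,0.035,-0.09,0,0],[0,0.047,-0.12,0,0],[0,0.0588,-0.1508,0,0]]]' >/dev/null
python3 green.py
python3 - <<'E'
from h import *
from green import green
for n in('top','side'):
    for c,a,v in green(n):print('on tt',n,atz(n,c,.034))
E
python3 go.py 0.505 -0.238 0.109 3.317
```

```text
opening: 0.0434
grip_force: 0.0
time: 10.07
tool_pos: [0.599, 0.2375, 0.1635]
tool_rot: [3.141, -0.002, -2.74]
contact_force: [1.4, 0.4, 0.0]
opening: 0.0458
grip_force: 0.0
time: 10.32
tool_pos: [0.6008, 0.238, 0.1959]
tool_rot: [3.141, 0.006, -2.972]
contact_force: [-0.4, -0.4, -0.8]
opening: 0.0457
grip_force: 0.0
top [140.04651163 179.81395349] 129 [0.58509967 0.22130182 0.106     ] -157.94737228720228
side [201.5862069  126.31034483] 29 [0.55586599 0.15854802 0.106     ] 169.22202349574485
on tt top [0.60059791 0.23814066 0.034     ]
on tt side [0.58608559 0.2296558  0.034     ]
t 11.77 pos [ 0.5044 -0.2392  0.1925] rot [ 3.141 -0.    -2.969] F [ 0.1 -0.8  1.1] open 0.0458 grip 0.0
shift(tool axes now) [-0.0008  0.001   0.0835] turn -0.002 q [-0.58  0.44  1.5   0.    1.21 -2.32]
```

The valve lies at (0.601, 0.238), as intended. Next is the tab.

```bash
python3 -m jog '[[[0,0,0.001,0.03,0],[0,0,0.001,0.055,0],[0,0,0.001,0.072,0],[0,0,0.001,0.083,0],[0,0,0.001,0.083,0]]]' 
python3 -m jog '[[[-1,0,0,0,0],[-1,0,0,0,0],[-1,0,0,0,0],[-1,0,0,0,0],[-1,0,0,0,0]]]' 8 | grep -E 'open|grip'
python3 -m jog '[[[-1,0,0,0,0],[-1,0,0,0,0],[-1,0,0,0,0]]]'; python3 go.py 0.505 -0.238 0.109 3.317
```

```text
time: 12.18
tool_pos: [0.5036, -0.2352, 0.1072]
tool_rot: [3.138, -0.004, -2.965]
contact_force: [-0.2, 0.1, 0.7]
opening: 0.0455
grip_force: 0.0
opening: 0.0174
grip_force: 0.0
time: 12.85
tool_pos: [0.505, -0.2385, 0.1103]
tool_rot: [-3.14, 0.001, -2.966]
contact_force: [-0.3, -3.2, 2.1]
opening: 0.0119
grip_force: 8.0
t 12.85 pos [ 0.505  -0.2385  0.1103] rot [-3.140e+00  1.000e-03 -2.966e+00] F [-0.3 -3.2  2.1] open 0.0119 grip 8.0
shift(tool axes now) [-0.0001  0.0005  0.0013] turn -0.000 q [-0.58  0.53  1.6  -0.    1.01 -2.32]
```

```bash
python3 -m jog '[[[-1,-0.0028,0,-0.0141,0],[-1,-0.007,0,-0.0278,0],[-1,-0.0125,0,-0.041,0],[-1,-0.0194,0,-0.0536,0],[-1,-0.0194,0,-0.0536,0]]]' 
python3 -m jog '[[[-1,-0.0083,0,-0.0118,0],[-1,-0.0173,0,-0.0229,0],[-1,-0.0277,0,-0.0327,0],[-1,-0.0388,0,-0.0419,0],[-1,-0.0388,0,-0.0419,0]]]' | grep -E 'force|open' 
python3 go.py 0.505 -0.238 0.109 3.317
python3 - <<'E'
from h import *
snap('side','e.png',(195,130,375,310),3.3)
E
```

```text
time: 13.27
tool_pos: [0.5247, -0.2348, 0.1655]
tool_rot: [-3.139, 0.002, -2.966]
contact_force: [-2.8, -4.9, 2.7]
opening: 0.0122
grip_force: 8.0
contact_force: [-1.9, -3.1, 5.8]
opening: 0.0127
grip_force: 8.0
t 13.68 pos [ 0.5631 -0.2276  0.2061] rot [-3.140e+00  2.000e-03 -2.966e+00] F [-1.9 -3.1  5.8] open 0.0127 grip 8.0
shift(tool axes now) [0.0592 0.0001 0.097 ] turn 0.000 q [-0.51  0.51  1.33 -0.    1.29 -2.26]
```

View pics/e.png

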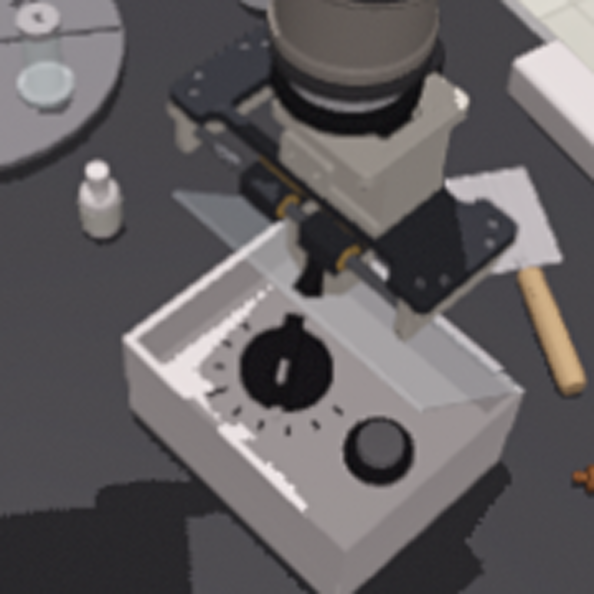

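The view shows the clear cover at about 45 degrees with the tab still held at (310,275). The dial is uncovered at (287,365) and the button is at (380,450). I'll carry on along the arc.

```bash
python3 -m jog '[[[-1,-0.012,0,-0.0078,0],[-1,-0.0248,0,-0.0143,0],[-1,-0.038,0,-0.0195,0],[-1,-0.0519,0,-0.0234,0],[-1,-0.0519,0,-0.0234,0]]]' | grep -E 'force|open'
python3 -m jog '[[[-1,-0.0142,0,-0.0023,0],[-1,-0.0285,0,-0.0036,0],[-1,-0.05,0,-0.0025,0],[-1,-0.0711,0,0.002,0],[-1,-0.0846,0,0.0064,0]]]' | grep -E 'force|open' 
python3 -m jog '[[[-1,0,0,0,0],[-1,0,0,0,0]]]'
python3 go.py 0.505 -0.238 0.109 3.317
```

```text
contact_force: [-0.1, -1.2, 6.1]
opening: 0.012
grip_force: 8.0
contact_force: [-0.6, 1.4, 3.5]
opening: 0.012
grip_force: 8.0
time: 14.73
tool_pos: [0.6967, -0.2027, 0.2209]
tool_rot: [3.14, 0.001, -2.965]
contact_force: [2.0, 1.4, 2.2]
opening: 0.0122
grip_force: 8.0
t 14.73 pos [ 0.6967 -0.2027  0.2209] rot [ 3.140e+00  1.000e-03 -2.965e+00] F [2.  1.4 2.2] open 0.0122 grip 8.0
shift(tool axes now) [ 0.195  -0.0013  0.1118] turn 0.001 q [-0.39  0.75  0.87  0.    1.53 -2.14]
```

```bash
python3 -m jog '[[[-0.1,0,0,0,0],[-0.1,0,0,0,0],[-0.1,0,0,0,0],[-0.1,0,0,0,0],[-0.1,0,0,0,0]]]' 
python3 -m jog '[[[-0.1,0,0,-0.02,0],[-0.1,0,0,-0.05,0],[-0.1,0,0,-0.08,0],[-0.1,0,0,-0.08,0]]]'
python3 -m jog '[[[0.2,0.035,0,0,0],[0.2,0.07,0,0,0],[0.2,0.105,0,0,0],[0.2,0.14,0,0,0],[0.2,0.175,0,0,0]]]'
python3 -m jog '[[[0.2,0.03,0.035,0,0],[0.2,0.04,0.07,0,0],[0.2,0.04,0.105,0,0],[0.2,0.04,0.14,0,0],[0.2,0.04,0.14,0,0]]]'
python3 - <<'E'
from h import *
a=snap('top','a.png',(275,120,415,240),3.5);b=snap('side','b.png',(215,170,375,310),3.5)
A=cv2.imread('pics/a.png');B=cv2.imread('pics/b.png')
A=cv2.resize(A,(392,336));B=cv2.resize(B,(400,350))
c=np.zeros((350,792,3),np.uint8);c[:336,:392]=A;c[:,392:]=B
cv2.imwrite('pics/crop2.png',c)
E
```

```text
time: 15.15
tool_pos: [0.6959, -0.2039, 0.2221]
tool_rot: [3.141, -0.0, -2.967]
contact_force: [-0.6, -0.4, 0.3]
opening: 0.0391
grip_force: 0.0
time: 15.48
tool_pos: [0.6976, -0.2044, 0.3099]
tool_rot: [-3.135, 0.01, -2.966]
contact_force: [0.8, -1.3, 2.0]
opening: 0.0413
grip_force: 0.0
time: 15.9
tool_pos: [0.522, -0.2341, 0.302]
tool_rot: [-3.142, 0.0, -2.966]
contact_force: [0.6, -1.5, -0.8]
opening: 0.0551
grip_force: 0.0
time: 16.32
tool_pos: [0.4585, -0.0987, 0.303]
tool_rot: [3.14, 0.001, -2.963]
contact_force: [0.4, 0.6, 0.2]
opening: 0.0552
grip_force: 0.0
```

View pics/crop2.png

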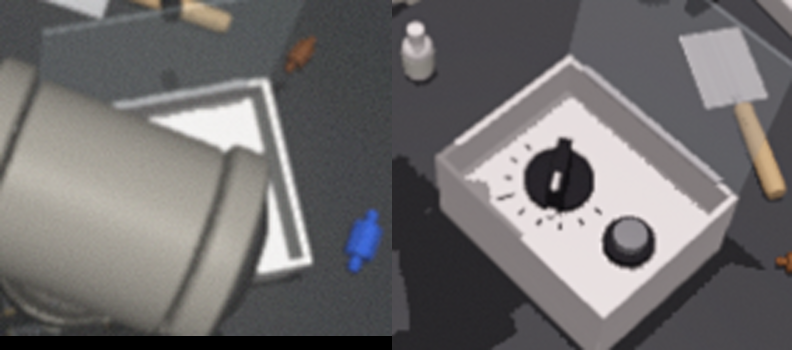

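The side view shows the cover standing well open, the dial at (559,179), the long mark at (506,197), and the bar running from its tail at (567,142) to its nose at about (550,214). The pointer seems to be between marks 2 and 3, so I'll compute it.

Run:
```python
from h import *
p=np.load('timer.npy');c,s=np.cos(p[3]),np.sin(p[3]);M=np.array([[c,-s,0],[s,c,0],[0,0,1]])
W=lambda l:M@np.array(l)+[p[0],p[1],0]
D=W([0,.03,.045]);S=lambda x,y:np.array([215+(x-392)/2.5,170+y/2.5])
pic=lambda P:(proj('side',P)[0]-[215,170])*2.5+[392,0]
print('centre',pic(D),'but',pic(W([0,-.055,.067])))
for k,u in enumerate([(599,211),(579,222),(560,227),(537,222),(521,212),(506,197),(508,177),(514,159),(528,147)]):
    v=M.T@(atz('side',S(*u),.045)-D);print(k,np.degrees(np.arctan2(v[1],v[0]))%360,np.hypot(*v[:2]))
for nm,u,z in(('nose',(550,214),.053),('tail',(567,142),.079),('line',(556,181),.079)):
    v=M.T@(atz('side',S(*u),z)-D);print(nm,np.degrees(np.arctan2(v[1],v[0]))%360,np.hypot(*v[:2]))
im=robot.read_camera('side')
# model fit: for each candidate position predicted points
for k in (1.5,2,2.5,3,3.5):
    a=np.radians(157.6+(5-k)*24);d=np.array([np.cos(a),np.sin(a),0])
    print(k,[np.round(pic(W(np.array([0,.03,z])+r*d))) for r,z in((.039,.053),(-.028,.079),(.018,.079))])
b=cv2.resize(im[205:275,255:310],None,fx=10,fy=8,interpolation=cv2.INTER_CUBIC)[...,::-1];cv2.imwrite('pics/dial.png',b)
```

```text
centre [558.73885143 180.77137095] but [630.09616736 232.33248804]
0 276.2393870393742 0.04560830306112326
1 249.61754069684144 0.04429183009185244
2 227.82874537863617 0.04605261383300152
3 202.3926925680959 0.04570397848066518
4 181.25743418313056 0.045875082964872145
5 157.65816326512962 0.049221270369893697
6 133.20290128676695 0.044746783587351596
7 108.2423728383241 0.045186557773024556
8 85.1510951800779 0.04407937039702329
nose 214.8773971204283 0.03884671115121959
tail 29.592364510834486 0.0195935088972355
line 216.10996250929816 0.021044617785491836
1.5 [array([571., 214.]), array([552., 134.]), array([566., 178.])]
2 [array([562., 215.]), array([559., 133.]), array([562., 178.])]
2.5 [array([552., 215.]), array([565., 133.]), array([557., 178.])]
3 [array([543., 212.]), array([572., 135.]), array([553., 177.])]
3.5 [array([534., 208.]), array([578., 138.]), array([549., 175.])]
```

View pics/dial.png

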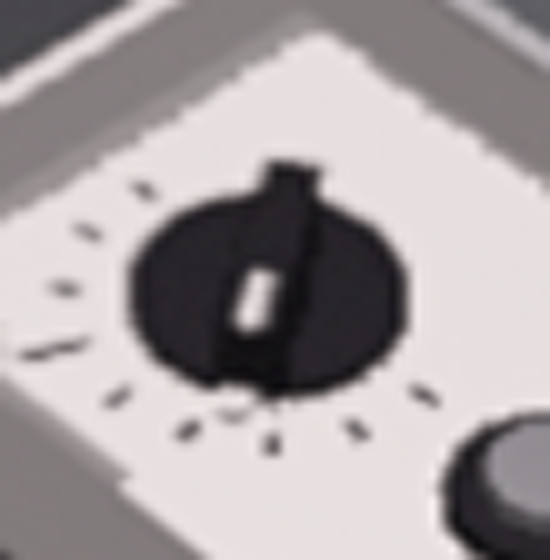

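The nose (240,405) sits halfway between marks 2 (272,445) and 3 (190,432), so the dial is balanced at about 2.5. I'll grip it with the tool aligned to about 3.5, which only turns it clockwise.

```bash
python3 -m jog '[[[0.2,0,0,0,-0.12],[0.2,0,0,0,-0.237],[0.2,0,0,0,-0.237]]]' >/dev/null
python3 go.py 0.5628 -0.1972 0.14 3.554
```

```text
t 16.72 pos [ 0.4605 -0.1046  0.3018] rot [-3.142 -0.    -2.727] F [-0.2  0.4  0.2] open 0.0550 grip 0.0
shift(tool axes now) [-0.0563 -0.1259  0.1618] turn 0.002 q [-0.39  0.2   1.54 -0.    1.41 -2.37]
```

```bash
python3 -m jog '[[[0.3,-0.0112,-0.0252,0.03,0],[0.3,-0.0225,-0.0504,0.06,0],[0.3,-0.034,-0.0755,0.09,0],[0.3,-0.045,-0.1007,0.12,0],[0.3,-0.0563,-0.1259,0.15,0]]]' >/dev/null
python3 -m jog '[[[0.3,0,0,0.01,0],[0.3,0,0,0.01,0],[0.3,0,0,0.01,0]]]' 
python3 go.py 0.5628 -0.1972 0.07 3.554
```

```text
time: 17.38
tool_pos: [0.5616, -0.1964, 0.1417]
tool_rot: [3.14, -0.001, -2.732]
contact_force: [0.3, -0.2, 0.6]
opening: 0.0596
grip_force: 0.0
t 17.38 pos [ 0.5616 -0.1964  0.1417] rot [ 3.140e+00 -1.000e-03 -2.732e+00] F [ 0.3 -0.2  0.6] open 0.0596 grip 0.0
shift(tool axes now) [-0.0008 -0.0014  0.0717] turn -0.003 q [-0.47  0.55  1.45  0.    1.14 -2.45]
```

```bash
python3 -m jog '[[[0.3,-0.0008,-0.0014,0.02,0],[0.3,-0.0008,-0.0014,0.04,0],[0.3,-0.0008,-0.0014,0.06,0],[0.3,-0.0008,-0.0014,0.071,0],[0.3,-0.0008,-0.0014,0.071,0]]]' 
python3 -m jog '[[[-1,0,0,0,0],[-1,0,0,0,0],[-1,0,0,0,0],[-1,0,0,0,0],[-1,0,0,0,0]]]' 20
python3 -m jog '[[[-1,0,0,0,0],[-1,0,0,0,0],[-1,0,0,0,0],[-1,0,0,0,0],[-1,0,0,0,0]]]' 20
```

```text
time: 17.8
tool_pos: [0.5627, -0.1963, 0.0709]
tool_rot: [3.14, -0.001, -2.73]
contact_force: [-0.3, 0.6, 0.5]
opening: 0.0592
grip_force: 0.0
time: 18.22
tool_pos: [0.5639, -0.1972, 0.072]
tool_rot: [-3.141, 0.001, -2.729]
contact_force: [0.3, -0.2, 0.4]
opening: 0.0309
grip_force: 0.0
time: 18.63
tool_pos: [0.5636, -0.197, 0.0713]
tool_rot: [-3.142, 0.0, -2.729]
contact_force: [-0.9, -0.2, 1.1]
opening: 0.014
grip_force: 19.9
```

```bash
python3 -m jog '[[[-1,0,0,0,0.06],[-1,0,0,0,0.12],[-1,0,0,0,0.18],[-1,0,0,0,0.24],[-1,0,0,0,0.3]]]' | grep -E 'torque|force|open|rot'
python3 -m jog '[[[-1,0,0,0,0.06],[-1,0,0,0,0.12],[-1,0,0,0,0.18],[-1,0,0,0,0.24],[-1,0,0,0,0.3]]]' | grep -E 'torque|force|open|rot'
python3 -m jog '[[[-1,0,0,0,0.01],[-1,0,0,0,0.01],[-1,0,0,0,0.01],[-1,0,0,0,0.01]]]'
python3 - <<'E'
from cell import robot
print(robot.observe()['torque'])
E
```

```text
tool_rot: [-3.141, 0.0, -3.032]
contact_force: [-0.2, 0.4, 1.6]
opening: 0.0138
grip_force: 19.9
tool_rot: [-3.141, 0.0, 2.951]
contact_force: [-0.5, -0.3, 0.8]
opening: 0.0137
grip_force: 19.9
time: 19.8
tool_pos: [0.5636, -0.1971, 0.0713]
tool_rot: [-3.142, 0.0, 2.945]
contact_force: [0.3, -0.2, 1.8]
opening: 0.0131
grip_force: 19.9
[-0.13234237  0.02466843 -0.10527231]
```

```bash
python3 -m jog '[[[-0.3,0,0,0,0],[-0.3,0,0,0,0],[-0.3,0,0,0,0],[-0.3,0,0,0,0]]]' 5 | grep -E 'open'
python3 -m jog '[[[-0.3,0,0,-0.02,0],[-0.3,0,0,-0.05,0],[-0.5,0,0,-0.09,0],[-1,0,0,-0.12,0],[-1,0,0,-0.15,0]]]' | grep -E 'force|open' 
python3 -m jog '[[[-1,0.03,0.03,-0.02,0.09],[-1,0.06,0.06,-0.02,0.09],[-1,0.09,0.09,-0.02,0.09],[-1,0.12,0.12,-0.02,0.09],[-1,0.12,0.12,-0.02,0.09]]]'
python3 - <<'E'
from h import *
p=np.load('timer.npy');c,s=np.cos(p[3]),np.sin(p[3]);M=np.array([[c,-s,0],[s,c,0],[0,0,1]])
W=lambda l:M@np.array(l)+[p[0],p[1],0]
b=cv2.resize(robot.read_camera('side')[195:285,245:325],None,fx=7,fy=6,interpolation=cv2.INTER_CUBIC)[...,::-1].copy();cv2.imwrite('pics/dial2.png',b)
for k in(4,4.5,5,5.5,6):
    a=np.radians(157.6+(5-k)*24);d=np.array([np.cos(a),np.sin(a),0])
    print(k,[np.round((proj('side',W(np.array([0,.03,z])+r*d))[0]-[245,195])*[7,6]) for r,z in((.039,.053),(-.028,.079),(.018,.079))])
E
```

```text
opening: 0.0312
contact_force: [1.3, 0.2, -0.5]
opening: 0.0167
grip_force: 0.0
time: 20.97
tool_pos: [0.4657, -0.0515, 0.2414]
tool_rot: [3.14, -0.003, 2.857]
contact_force: [0.8, 0.7, 0.9]
opening: 0.0003
grip_force: 0.0
4 [array([168., 337.]), array([325., 189.]), array([220., 264.])]
4.5 [array([152., 321.]), array([338., 200.]), array([212., 257.])]
5 [array([140., 303.]), array([347., 212.]), array([206., 249.])]
5.5 [array([134., 284.]), array([352., 226.]), array([203., 240.])]
6 [array([133., 265.]), array([353., 240.]), array([203., 231.])]
```

View pics/dial2.png

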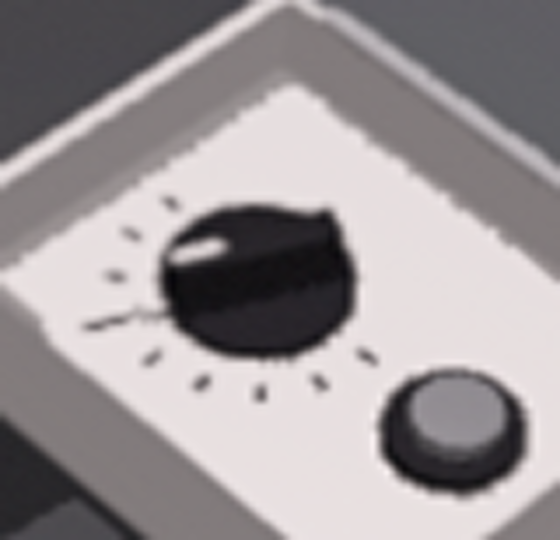

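The nose now meets the long mark at (155,318), so the dial is at position 5. The button is at (455,415) and I go there with the fingers closed.

```bash
python3 -m jog '[[[-1,0,0,0,-0.12],[-1,0,0,0,-0.24],[-1,0,0,0,-0.36],[-1,0,0,0,-0.46],[-1,0,0,0,-0.46]]]' >/dev/null
python3 go.py 0.5777 -0.2809 0.09 3.317
```

```text
t 21.43 pos [ 0.4702 -0.0567  0.2411] rot [-3.141  0.    -2.966] F [-0.4 -0.1  0.2] open 0.0004 grip 0.0
shift(tool axes now) [-0.0667 -0.2395  0.1512] turn -0.000 q [-0.28  0.24  1.65 -0.    1.25 -2.03]
```

```bash
python3 -m jog '[[[-1,-0.011,-0.04,0,0],[-1,-0.022,-0.08,0,0],[-1,-0.033,-0.12,0,0],[-1,-0.045,-0.16,0,0],[-1,-0.056,-0.2,0.02,0]]]' >/dev/null
python3 -m jog '[[[-1,-0.011,-0.0395,0.03,0],[-1,-0.011,-0.0395,0.06,0],[-1,-0.011,-0.0395,0.09,0],[-1,-0.011,-0.0395,0.12,0],[-1,-0.011,-0.0395,0.13,0]]]' >/dev/null
python3 -m jog '[[[-1,0,0,0.004,0],[-1,0,0,0.008,0],[-1,0,0,0.01,0],[-1,0,0,0.01,0]]]'
python3 go.py 0.5777 -0.2809 0.069 3.317
```

```text
time: 22.6
tool_pos: [0.5756, -0.277, 0.0846]
tool_rot: [-3.14, 0.002, -2.97]
contact_force: [0.4, 0.4, -0.1]
opening: 0.0007
grip_force: 0.0
t 22.60 pos [ 0.5756 -0.277   0.0846] rot [-3.14e+00  2.00e-03 -2.97e+00] F [ 0.4  0.4 -0.1] open 0.0007 grip 0.0
shift(tool axes now) [-0.0014 -0.0042  0.0156] turn -0.004 q [-0.57  0.69  1.38  0.    1.08 -2.31]
```

```bash
python3 -m jog '[[[-1,-0.001,-0.003,0,0],[-1,-0.001,-0.003,0.003,0],[-1,-0.001,-0.003,0.006,0],[-1,-0.001,-0.003,0.008,0],[-1,-0.001,-0.003,0.009,0]]]'
python3 -m jog '[[[-1,0,0,0.001,0],[-1,0,0,0.002,0],[-1,0,0,0.003,0],[-1,0,0,0.003,0]]]'
```

```text
time: 23.02
tool_pos: [0.5763, -0.2794, 0.074]
tool_rot: [-3.141, 0.0, -2.969]
contact_force: [-0.6, -0.6, 1.9]
opening: 0.0004
grip_force: 1.0
time: 23.35
tool_pos: [0.5763, -0.2794, 0.0713]
tool_rot: [-3.141, 0.0, -2.969]
contact_force: [-1.5, 0.7, 3.2]
opening: 0.0004
grip_force: 1.8
```

```bash
python3 -m jog '[[[-1,0,0,0.001,0],[-1,0,0,0.002,0],[-1,0,0,0.002,0]]]'
python3 -m jog '[[[-1,0,0,0.001,0],[-1,0,0,0.0015,0],[-1,0,0,0.0015,0]]]'
```

```text
time: 23.6
tool_pos: [0.5763, -0.2794, 0.0693]
tool_rot: [-3.141, 0.0, -2.969]
contact_force: [-1.2, 0.4, 4.2]
opening: 0.0004
grip_force: 2.4
time: 23.85
tool_pos: [0.5764, -0.2794, 0.0691]
tool_rot: [-3.141, 0.001, -2.969]
contact_force: [-3.7, 2.3, 12.9]
opening: 0.0008
grip_force: 6.2
```

The force rose sharply to 12.9 N at the stop, so the button is fully down. I'll lift and go back over the cover to the tab.

```bash
python3 -m jog '[[[-1,0,0,-0.02,0],[-1,0,0,-0.06,0],[-1,0,0,-0.1,0],[-0.1,0,0,-0.14,0],[-0.1,0,0,-0.18,0]]]' >/dev/null
python3 -m jog '[[[-0.1,0,0,-0.03,0],[-0.1,0,0,-0.06,0],[-0.1,0,0,-0.06,0],[-0.1,0,0,-0.06,0]]]'
python3 go.py 0.6963 -0.2035 0.305 3.317
```

```text
time: 24.6
tool_pos: [0.5768, -0.2797, 0.3091]
tool_rot: [-3.139, 0.003, -2.969]
contact_force: [-0.4, 0.4, -0.9]
opening: 0.0356
grip_force: 0.0
t 24.60 pos [ 0.5768 -0.2797  0.3091] rot [-3.139e+00  3.000e-03 -2.969e+00] F [-0.4  0.4 -0.9] open 0.0356 grip 0.0
shift(tool axes now) [-0.1308  0.0546  0.0043] turn -0.003 q [-0.57  0.53  1.03  0.    1.58 -2.31]
```

```bash
python3 -m jog '[[[-0.1,-0.03,0.0135,0,0],[-0.1,-0.06,0.027,0,0],[-0.1,-0.09,0.0405,0,0],[-0.1,-0.12,0.0546,0,0],[-0.1,-0.1308,0.0546,0,0]]]' >/dev/null
python3 -m jog '[[[-0.1,0,0,0,0],[-0.1,0,0,0,0],[-0.1,0,0,0,0]]]' >/dev/null
python3 go.py 0.6963 -0.2035 0.2215 3.317
```

```text
t 25.27 pos [ 0.6949 -0.2038  0.3061] rot [ 3.14e+00 -2.00e-03 -2.97e+00] F [-0.3 -0.3  0.5] open 0.0412 grip 0.0
shift(tool axes now) [-0.0016 -0.      0.0846] turn -0.004 q [-0.39  0.73  0.67 -0.    1.74 -2.13]
```

```bash
python3 -m jog '[[[-0.1,-0.0015,0,0.03,0],[-0.1,-0.0015,0,0.055,0],[-0.1,-0.0015,0,0.075,0],[-0.1,-0.0015,0,0.0845,0],[-0.1,-0.0015,0,0.0845,0]]]'
python3 -m jog '[[[-1,0,0,0,0],[-1,0,0,0,0],[-1,0,0,0,0],[-1,0,0,0,0],[-1,0,0,0,0]]]' 8 | grep -E 'open|grip'
python3 -m jog '[[[-1,0,0,0,0],[-1,0,0,0,0],[-1,0,0,0,0]]]'
```

```text
time: 25.68
tool_pos: [0.6954, -0.2035, 0.2206]
tool_rot: [3.139, -0.004, -2.971]
contact_force: [-0.3, 0.5, -0.1]
opening: 0.0415
grip_force: 0.0
opening: 0.0126
grip_force: 3.3
time: 26.35
tool_pos: [0.6976, -0.2025, 0.224]
tool_rot: [-3.141, 0.002, -2.969]
contact_force: [1.2, 2.5, 4.6]
opening: 0.0121
grip_force: 8.0
```

```bash
python3 -m jog '[[[-1,0.0135,0,-0.0044,0],[-1,0.0346,0,-0.0089,0],[-1,0.0561,0,-0.01,0],[-1,0.0704,0,-0.0087,0],[-1,0.0846,0,-0.0064,0]]]' | grep -E 'force|open'
python3 -m jog '[[[-1,0.0138,0,0.0038,0],[-1,0.0271,0,0.0091,0],[-1,0.0399,0,0.0156,0],[-1,0.0519,0,0.0234,0],[-1,0.0519,0,0.0234,0]]]' | grep -E 'force|open'
python3 -m jog '[[[-1,0.0111,0,0.0092,0],[-1,0.0215,0,0.019,0],[-1,0.0305,0,0.0301,0],[-1,0.0388,0,0.0419,0],[-1,0.0388,0,0.0419,0]]]' | grep -E 'force|open'
python3 -m jog '[[[-1,0.0069,0,0.0126,0],[-1,0.0124,0,0.0258,0],[-1,0.0166,0,0.0395,0],[-1,0.0188,0,0.05,0],[-1,0.0188,0,0.05,0]]]'
python3 go.py 0.505 -0.238 0.11 3.317
```

```text
contact_force: [3.0, -3.2, -3.8]
opening: 0.0121
grip_force: 8.0
contact_force: [0.6, -4.6, -0.9]
opening: 0.0123
grip_force: 8.0
contact_force: [1.8, -6.4, -2.1]
opening: 0.0123
grip_force: 8.0
time: 28.02
tool_pos: [0.506, -0.2382, 0.113]
tool_rot: [-3.139, -0.0, -2.969]
contact_force: [1.7, -6.8, -1.5]
opening: 0.012
grip_force: 8.0
t 28.02 pos [ 0.506  -0.2382  0.113 ] rot [-3.139 -0.    -2.969] F [ 1.7 -6.8 -1.5] open 0.0120 grip 8.0
shift(tool axes now) [0.0009 0.0004 0.003 ] turn -0.003 q [-0.58  0.53  1.59 -0.    1.02 -2.32]
```

```bash
python3 -m jog '[[[-1,0.0008,0,0.0015,0],[-1,0.0008,0,0.003,0],[-1,0.0008,0,0.004,0],[-1,0.0008,0,0.004,0]]]'
python3 -m jog '[[[-0.1,0,0,0,0],[-0.1,0,0,0,0],[-0.1,0,0,0,0],[-0.1,0,0,0,0],[-0.1,0,0,0,0]]]' | grep -E 'open|force'
python3 -m jog '[[[-0.1,0,0,-0.02,0],[-0.1,0,0,-0.04,0],[-1,0,0,-0.055,0],[-1,0,0,-0.055,0],[-1,0,0,-0.055,0]]]' | grep -E 'open|force'
python3 -m jog '[[[-1,0,0,0,0],[-1,0,0,0,0],[-1,0,0,0,0],[-1,0,0,0,0],[-1,0,0,0,0]]]'
```

```text
time: 28.35
tool_pos: [0.5061, -0.2383, 0.1116]
tool_rot: [-3.137, 0.002, -2.969]
contact_force: [-0.6, -4.9, 6.6]
opening: 0.0118
grip_force: 8.0
contact_force: [-0.1, 0.1, -0.2]
opening: 0.0393
grip_force: 0.0
contact_force: [0.0, -0.3, -1.2]
opening: 0.0258
grip_force: 0.0
time: 29.6
tool_pos: [0.5051, -0.2362, 0.1647]
tool_rot: [3.141, -0.001, -2.969]
contact_force: [-0.2, 0.3, -0.6]
opening: 0.0005
grip_force: 0.0
```

```bash
python3 -m jog '[[[-1,0,-0.001,0.015,0],[-1,0,-0.001,0.026,0],[-1,0,-0.001,0.031,0],[-1,0,-0.001,0.033,0],[-1,0,-0.001,0.034,0]]]'
python3 -m jog '[[[-1,0,0,0.001,0],[-1,0,0,0.001,0]]]'
```

```text
time: 30.02
tool_pos: [0.5048, -0.237, 0.132]
tool_rot: [3.141, -0.001, -2.969]
contact_force: [-6.1, 3.3, 12.6]
opening: 0.0004
grip_force: 6.8
time: 30.18
tool_pos: [0.5048, -0.237, 0.132]
tool_rot: [3.141, -0.001, -2.969]
contact_force: [-6.8, 2.4, 12.5]
opening: 0.0004
grip_force: 6.4
```

The tab top is at 0.124 m, so the cover is shut. I'll back off and take a last look.

```bash
python3 -m jog '[[[-1,0,0,-0.02,0],[-1,0,0,-0.06,0],[-1,0,0,-0.1,0],[-1,0,0,-0.13,0],[-1,0,0,-0.13,0]]]'
python3 -m jog '[[[-1,0.02,0.035,0,0],[-1,0.04,0.07,0,0],[-1,0.06,0.105,0,0],[-1,0.06,0.105,0,0],[-1,0.06,0.105,0,0]]]' >/dev/null
python3 - <<'E'
from h import *
snap('side','fin.png',(100,60,400,310),2.4)
print(robot.observe()['contact_force'])
E
```

```text
time: 30.6
tool_pos: [0.5078, -0.2388, 0.2677]
tool_rot: [-3.133, 0.01, -2.969]
contact_force: [0.3, 0.2, 0.4]
opening: 0.0003
grip_force: 0.0
[-0.20684621 -0.85609207 -0.27153297]
```

View pics/fin.png

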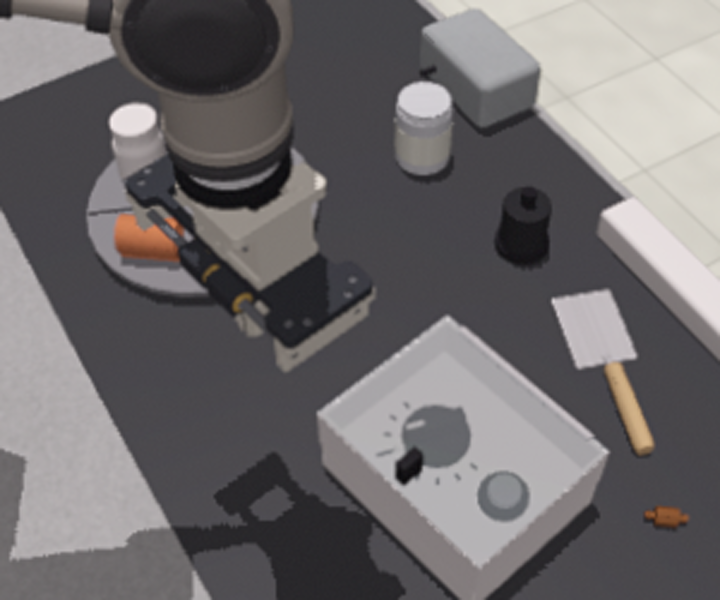

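The final view shows the cover closed over the dial, with the tab at (408,465). The dial points to the long mark at (385,453), the button is at (503,495), and the arm is clear of everything.

```bash
python3 -c "
from cell import robot
print(robot.hand_in())"
```

```text
the job is handed in; nothing more can be done
None
```

I handed in the job at about 31 s: the valve is in the empty quarter, the dial is on position 5, the start button was pressed fully down, the cover is closed, and none of the other things were touched as far as I could see.

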